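# Turn the rack puller round and draw the ramekin out of the countertop grill

## Task

Take the wooden rack puller by the hooked end that sticks out from under the countertop grill, draw it clear and lay it down in front of the grill; then take it up again by its handle with the hook towards the grill, hook it over the front bar of the wire rack inside, and draw the rack gently out to its stop with the ramekin standing on it. Finally unhook the puller and lay it flat in front of the grill, clear of the rack. Keep the hand off the grill, the rack and the ramekin, and leave the other things where they are.

Things in the scene. Friction and masses are not known exactly. Their poses are not given: they have to be found in the camera images.
- grill: Fixed open-fronted steel grill, 290 wide (y), 220 deep (x), 235 mm high, on an 18 mm thick wooden board. Origin: centre of its footprint, on the board (world z 18 mm); own -x points out of the front, whose plane is at x = -110. Gap of 40 mm under it; feet 26 mm thick at x +-90, y +-125. Mouth: y -80 to +135, z 48 to 215; beside it, at -y, two fixed knobs stand out 15 mm.
- rack (a joint): How far the wire rack is drawn out towards the front, m: 0 is fully in, 0.09 is the end stop. It slides level in runners, stays where it is left, and takes about 2 N.
- rack_bar (a point): Middle of the front bar of the rack's pull loop: a 6 mm round rod, 124 mm long, level along the grill's y, 85 mm above the board; with the rack fully in it is 42 mm inside the front plane. Axes as the grill's; moves with the rack. Behind the bar (+x) the loop is open for 40 mm, then the wire grid begins.
- puller: Loose wooden stick, 240 long, 28 high, 0.1 kg; starts half under the grill, hooked end out about 135 mm. Origin: middle of its flat underside; own x points to the hook tip (+120), z up. Handle: x -120 to -8, 26 wide, dark dot near the end; shaft x -8 to 120, 18 wide. Hook: notch cut into the underside, x 86 to 108, 14 deep, full width, leaving a 12 mm tooth at the tip, level with the underside.
- puller_notch (a point): Middle of the puller's notch, own x = 97 mm, 7 mm above its underside; the rack's bar belongs here when it is hooked.
- puller_end (a point): Centre of the puller's rear (handle) end face, own x = -120 mm, 14 mm above its underside.
- ramekin: Loose white ramekin (straight-sided baking dish), 110 mm across, 45 mm high, 0.25 kg, standing on the rack; origin at the centre of its underside, about 3 mm above the bar's centre line. Its rim begins 40 mm or more behind the bar.
- bottle: Bystander: dark green glass bottle with a yellow cap, 61 mm wide, 268 mm high; origin at the centre of its underside.
- jar: Bystander: glass jar with white contents and a red lid, 81 mm across, 163 mm high; origin at the centre of its underside.
- spice_jar: Bystander: small spice jar with a black lid, 41 mm across, 105 mm high; origin at the centre of its underside.
- lemon: Bystander: lemon, 71x53x51 mm; origin at the centre of its underside as it lies.
- mug: Bystander: green and white mug, 78 mm across, 97 mm high, handle to 110 mm; origin at the centre of its underside.
- pepper_mill: Bystander: dark wooden pepper mill, 58 mm across, 170 mm high; origin at the centre of its underside.

How it is judged:
By the outcome, as a careful person would: the job done as asked, in the order asked, and still so for the second after the job is handed in, with the robot touching nothing.
It also fails if it takes over 61 s, if anything falls off the work surface, if the arm or the gripper's body presses on something with over 40 N, if the wrist force passes 120 N, or if a joint passes its speed limit or range.

## Robot

A 6-joint arm with a two-finger parallel gripper is mounted at the origin on a cart in front of the work surface, level with it; the furniture and walls round the work are solid. World frame = base frame: x ahead of the robot, y to its left, z up, the work surface at z = 0. Lengths are in m, angles in rad, forces in N, time in s.
With the tool pointing down it reaches from about 0.325 to 0.9 m from the base axis. Payload 6.1 kg.
Tool frame: the origin (TCP) lies at the very end of the fingers, on their centre line; the grasp point (between the pads) lies 19 mm behind it (env.hold_point_z is the distance from the TCP to the grasp point, in m); z points along the fingers, y is the line along which they close (so a half turn about z gives the same grasp; the last joint's range is limited). The gripper opens to 85 mm and grips with 20 to 120 N. Pads are 22 mm wide; open, the fingers measure 114 mm over their backs; the gripper's body (76 mm by 85 mm) begins 54 mm behind the grasp point. The pads swing forward as they close: fully open they stand 13 mm farther back than shut.
Start: joints at [-1.381, 0.22, 1.526, -0, 1.395, -0.126], TCP at [0.194, -0.594, 0.231] pointing down, gripper open.
Joint ranges: [-2.98, 2.98], [-0.91, 2.08], [0.09, 2.57], [-1.24, 4.39], [0.2, 2.65], [-2.68, 2.68]. Speed limits (rad/s): [2.57, 2.57, 3.01, 3.14, 3.14, 3.14].

## Interface

Orientations are given as [roll, pitch, yaw] about the fixed x, y, z axes, in that order (R = Rz(yaw) Ry(pitch) Rx(roll)).
In Python, from cell import env, camrig, telemetry, finish_job gives the robot as it stands (env), with the cameras (camrig), the job as plain functions and the readings (telemetry).
- The arm moves only by the tool jog_arm, called after "Call:" by a JSON object that holds its "method" and its "body", one argument or row to a line. Schema: {"type":"object","properties":{"steps":{"type":"array","items":{"type":"object","properties":{"aperture":{"type":"number"},"sx":{"type":"number"},"sy":{"type":"number"},"sz":{"type":"number"},"turn":{"type":"number"}},"additionalProperties":false,"required":["aperture"]},"minItems":1,"maxItems":20},"grip_n":{"type":"number"},"only":{"type":"string"},"quiet":{"type":"boolean"},"lines":{"type":"string"}},"required":["steps"],"additionalProperties":false}. steps is a list of rows, 1 to 20 of them, each an object with the fields aperture (the opening from 0.0 (shut) to 1.0 (fully open)), sx, sy, sz (the shift in m), turn (a turn about the tool's z in rad); a field left out counts as zero (the opening has to be given); each row is the pose to reach, as a shift and turn from the pose commanded when the call began, along the tool's axes at that moment; what a row does not reach only later rows make up. A row lasts 1/12 s, in which the tool goes at most 0.0417 m and 0.125 rad, less where a joint would pass 70% of its speed; a pose out of reach is approached as far as the arm can. The fingers move at their own pace and stop on an object; grip_n is the grip in N (left out, the last holds). Time passes only in rows, so rows that do not move let the fingers close. The tool returns the time, the measured TCP pose, the force, the opening and the grip force at its end. only (a regular expression) keeps the lines of the reply that match it, lines (a string "A,B") keeps lines A to B, and quiet returns only ok. Input that does not fit is refused with a message, and nothing moves.
- telemetry.state(): the state, without advancing time (a new reading comes with each control period).
- camrig.snapshot(name): name is "scene" or "top" or "wrist"; returns a dict with "pixels" (420x560x3 uint8, red, green, blue), "fx", "fy", "cx", "cy" (pixels), "cam_to_world" (4x4, takes a point from camera to world coordinates); the wrist camera has in their place "tool_from_camera" (4x4, takes a point from camera to tool coordinates, whose origin is the TCP and whose axes are the flange's). Camera axes: x right, y up, looking along -z (the intrinsics and any distortion apply to the point x, -y, -z); pixel columns grow to the right and rows downward; lengths in m; the calibration is good to about 2 mm. The wrist camera is an equidistant fisheye: a pixel r from the principal point sees the ray r / f radians off the axis. A picture is of the moment at which its call begins: read the wrist's pose just before it. There is no depth.
- finish_job(): hands the job in; it is judged then, once.
The state is a dict: "time_s": time; "qpos": joint angles; "qvel": joint speeds; "effort": joint torques, N m; "ee_pos": TCP position; "ee_rot": TCP orientation; "force": force on the tool from outside, world axes, zero at the start; "ft_torque": the same for the moment, N m; "width": opening from 0.0 (shut) to 1.0 (fully open); "grasp_force": force on a finger pad.
Only numpy, scipy, OpenCV 4.12 (cv2) and the standard library are available. Lean on these libraries where they do the work, as an engineer would, in place of code of your own. Each camera call takes 0.05 s, during which the arm holds its last target. There are 200 camera calls.

## Working session

There is one attempt and no reset: what is moved stays moved. The work goes in short steps, Python scripts to look and compute and a tool call to move; the robot and the scene stay as the last step left them, time stands still between calls to the robot, and variables do not carry over. Pictures are saved under pics/ and viewed, at most 11 in all, crops included, and the job is handed in when it is done.

```bash
ls; mkdir -p pics
```

Run:
```python
from cell import env, camrig, telemetry, finish_job
import cv2,numpy as np
print({k:np.round(v,3) for k,v in telemetry.state().items()})
for n in ("scene","top"):
    s=camrig.snapshot(n); cv2.imwrite(f"pics/{n}0.png",s["pixels"][:,:,::-1]); print(n,{k:np.round(v,4).tolist() for k,v in s.items() if k!="pixels"})
    np.savez(f"{n}0.npz",**s)
```

```text
cell.py
pics
{'time_s': np.float64(0.0), 'qpos': array([-1.381,  0.221,  1.528, -0.   ,  1.395, -0.126]), 'qvel': array([ 0.001,  0.001, -0.001,  0.   , -0.001, -0.001]), 'effort': array([ 1.000e-03, -4.969e+01, -3.894e+01, -0.000e+00,  1.100e-02,
       -0.000e+00]), 'ee_pos': array([ 0.194, -0.593,  0.23 ]), 'ee_rot': array([-3.14 , -0.   ,  0.316]), 'force': array([1.092, 0.469, 0.772]), 'ft_torque': array([ 0.002, -0.026, -0.037]), 'grasp_force': np.float64(0.0), 'width': np.float64(0.998)}
scene {'fx': 412.4544, 'fy': 412.4544, 'cx': 284.2183, 'cy': 212.5105, 'cam_to_world': [[0.5141, 0.3771, -0.7704, -0.389], [-0.8576, 0.2104, -0.4693, -0.6565], [-0.0148, 0.902, 0.4315, 0.6715], [0.0, 0.0, 0.0, 1.0]]}
top {'fx': 497.2574, 'fy': 497.2574, 'cx': 286.4897, 'cy': 209.2909, 'cam_to_world': [[-0.2996, 0.7472, -0.5933, -0.1499], [-0.9541, -0.2343, 0.1867, 0.2159], [0.0005, 0.622, 0.783, 1.1089], [0.0, 0.0, 0.0, 1.0]]}
```

View pics/scene0.png

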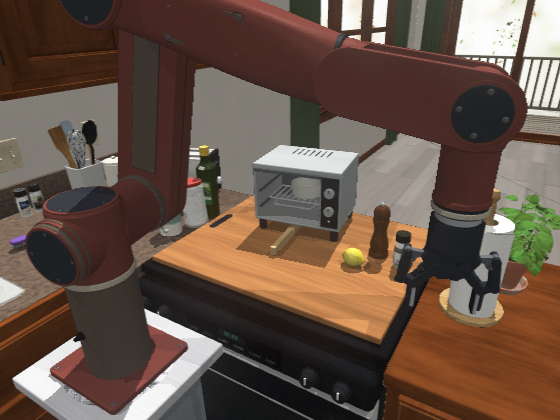

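View pics/top0.png

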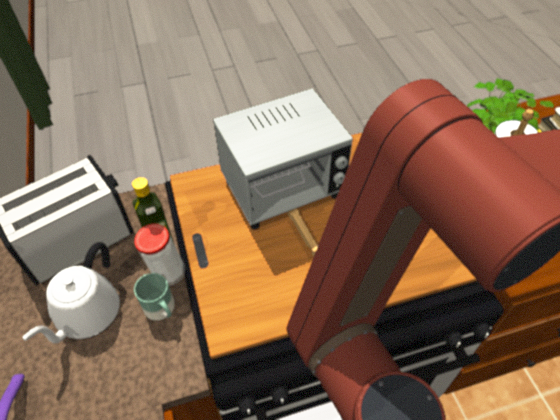

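The scene view shows the grill at about (305,190), the puller's hooked end at (275,250), the lemon at (355,257), and the mill at (381,230). In the top view the puller runs from (293,210) to (316,252). I'll enlarge both views for exact pixels.

Run:
```python
import cv2,numpy as np
a=cv2.imread("pics/scene0.png")[135:285,235:435]; b=cv2.imread("pics/top0.png")[85:265,200:360]
a=cv2.resize(a,(400*2,600),interpolation=cv2.INTER_CUBIC)
a=cv2.resize(cv2.imread("pics/scene0.png")[135:275,240:370],(390,420),interpolation=cv2.INTER_CUBIC)
b=cv2.resize(cv2.imread("pics/top0.png")[85:265,205:355],(450,540),interpolation=cv2.INTER_CUBIC)[:, :400]
o=np.zeros((540,790,3),np.uint8); o[:420,:390]=a; o[:,390:]=b
cv2.imwrite("pics/crop0.png",o)
```

```text
(no output)
```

View pics/crop0.png

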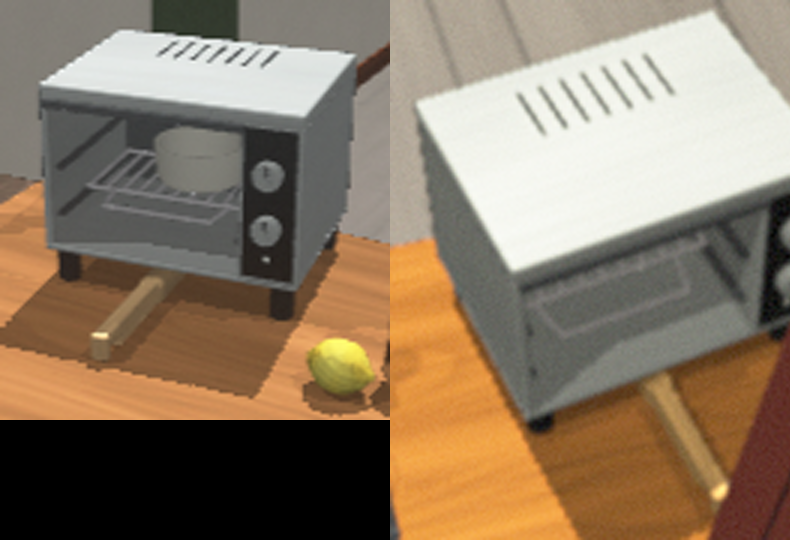

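The crops (3x) show the roof corners, the pull loop's front bar (scene ~(105,205)-(192,221), top ~(567,335)-(688,296)) and the puller tip (scene (100,334), top (720,490)). I'll triangulate these.

Create h.py:
```python
import numpy as np,cv2
from scipy.spatial.transform import Rotation as Ro
def ray(s,u,v,pose=None):
    x,y=(u-s["cx"])/s["fx"],(v-s["cy"])/s["fy"]
    if pose is None:
        T=s["cam_to_world"]; d=np.array([x,-y,-1.])
    else:
        r=np.hypot(x,y); k=np.sin(r)/max(r,1e-9); d=np.array([x*k,-y*k,-np.cos(r)])
        P=np.eye(4); P[:3,3]=pose["ee_pos"]; P[:3,:3]=Ro.from_euler("xyz",pose["ee_rot"]).as_matrix(); T=P@s["tool_from_camera"]
    d=T[:3,:3]@d; return T[:3,3],d/np.linalg.norm(d)
def plane(r,z): return r[0]+r[1]*(z-r[0][2])/r[1][2]
def tri(a,b):
    A=np.stack([a[1],-b[1]],1); t=np.linalg.lstsq(A,b[0]-a[0],rcond=None)[0]
    p,q=a[0]+t[0]*a[1],b[0]+t[1]*b[1]; return (p+q)/2,np.linalg.norm(p-q)
```

Run:
```python
from h import *
S=dict(np.load("scene0.npz"));T=dict(np.load("top0.npz"))
sc=lambda u,v:ray(S,240+u/3-.33,135+v/3-.33)
tp=lambda u,v:ray(T,205+(u-390)/3-.33,85+v/3-.33)
for n,a,b in [("roofFL",(40,88),(515,270)),("roofBL",(124,30),(417,103)),("roofBR",(357,53),(718,12)),("barL",(105,205),(567,335)),("barR",(192,221),(688,296)),("tip",(100,334),(720,490)),("bodyFLbot",(48,247),(527,415))]:
    p,e=tri(sc(*a),tp(*b)); print(n,p.round(3),e.round(4))
for n,q,z in [("FL",(40,88),.253),("FR",(302,131),.253),("BL",(124,30),.253),("BR",(357,53),.253)]: print(n,plane(sc(*q),z).round(3))
for n,q,z in [("tipL",(92,335),.046),("tipR",(108,335),.046),("R far",(180,283),.046),("L far",(145,276),.046),("lemon",(340,390),.018),]: print(n,plane(sc(*q),z).round(3))
for n,q,z in [("FL",(515,270),.253),("BL",(417,103),.253),("BR",(718,12),.253),("tipT",(720,490),.046),("tipTfar",(660,378),.046)]: print(n,plane(tp(*q),z).round(3))
for n,q in [("mill",(381,257)),("spice",(400,272))]: print(n,plane(ray(S,*q),.018).round(3))
```

```text
roofFL [0.624 0.071 0.25 ] 0.0051
roofBL [0.84  0.101 0.251] 0.0008
roofBR [ 0.871 -0.183  0.257] 0.0012
barL [0.667 0.022 0.108] 0.0024
barR [ 0.668 -0.089  0.115] 0.0085
tip [ 0.511 -0.068  0.047] 0.0018
bodyFLbot [0.625 0.072 0.062] 0.0042
FL [0.612 0.065 0.253]
FR [ 0.628 -0.225  0.253]
BL [0.836 0.098 0.253]
BR [ 0.881 -0.179  0.253]
tipL [ 0.505 -0.061  0.046]
tipR [ 0.513 -0.075  0.046]
R far [ 0.646 -0.084  0.046]
L far [ 0.641 -0.042  0.046]
lemon [ 0.575 -0.299  0.018]
FL [0.625 0.07  0.253]
BL [0.837 0.102 0.253]
BR [ 0.876 -0.185  0.253]
tipT [ 0.513 -0.069  0.046]
tipTfar [ 0.644 -0.057  0.046]
mill [ 0.655 -0.355  0.018]
spice [ 0.605 -0.428  0.018]
```

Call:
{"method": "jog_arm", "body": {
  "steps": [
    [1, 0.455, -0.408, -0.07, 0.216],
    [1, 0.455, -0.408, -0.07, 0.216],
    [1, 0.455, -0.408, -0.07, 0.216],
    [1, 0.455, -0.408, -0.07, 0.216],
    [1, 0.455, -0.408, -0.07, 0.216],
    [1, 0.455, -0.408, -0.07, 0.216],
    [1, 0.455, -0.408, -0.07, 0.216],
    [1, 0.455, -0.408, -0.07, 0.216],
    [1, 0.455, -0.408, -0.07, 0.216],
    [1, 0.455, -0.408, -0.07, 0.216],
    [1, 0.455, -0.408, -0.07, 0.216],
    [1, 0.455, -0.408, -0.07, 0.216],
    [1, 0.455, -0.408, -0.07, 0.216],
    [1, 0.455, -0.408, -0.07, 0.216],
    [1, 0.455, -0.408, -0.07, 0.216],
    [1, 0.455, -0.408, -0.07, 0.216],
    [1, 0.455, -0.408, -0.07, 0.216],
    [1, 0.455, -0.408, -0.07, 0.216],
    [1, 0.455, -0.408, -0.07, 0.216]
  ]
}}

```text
refused: steps[0]: [1, 0.455, -0.408, -0.07, 0.216] is not of type 'object' (schema: type "object"). Nothing was moved.
```

Refused on format, not on reach. It needs a list of objects with named fields.

Call:
{"method": "jog_arm", "body": {
  "steps": [
    {"aperture": 1, "sx": 0.455, "sy": -0.408, "sz": -0.07, "turn": 0.216},
    {"aperture": 1, "sx": 0.455, "sy": -0.408, "sz": -0.07, "turn": 0.216},
    {"aperture": 1, "sx": 0.455, "sy": -0.408, "sz": -0.07, "turn": 0.216},
    {"aperture": 1, "sx": 0.455, "sy": -0.408, "sz": -0.07, "turn": 0.216},
    {"aperture": 1, "sx": 0.455, "sy": -0.408, "sz": -0.07, "turn": 0.216},
    {"aperture": 1, "sx": 0.455, "sy": -0.408, "sz": -0.07, "turn": 0.216},
    {"aperture": 1, "sx": 0.455, "sy": -0.408, "sz": -0.07, "turn": 0.216},
    {"aperture": 1, "sx": 0.455, "sy": -0.408, "sz": -0.07, "turn": 0.216},
    {"aperture": 1, "sx": 0.455, "sy": -0.408, "sz": -0.07, "turn": 0.216},
    {"aperture": 1, "sx": 0.455, "sy": -0.408, "sz": -0.07, "turn": 0.216},
    {"aperture": 1, "sx": 0.455, "sy": -0.408, "sz": -0.07, "turn": 0.216},
    {"aperture": 1, "sx": 0.455, "sy": -0.408, "sz": -0.07, "turn": 0.216},
    {"aperture": 1, "sx": 0.455, "sy": -0.408, "sz": -0.07, "turn": 0.216},
    {"aperture": 1, "sx": 0.455, "sy": -0.408, "sz": -0.07, "turn": 0.216},
    {"aperture": 1, "sx": 0.455, "sy": -0.408, "sz": -0.07, "turn": 0.216},
    {"aperture": 1, "sx": 0.455, "sy": -0.408, "sz": -0.07, "turn": 0.216},
    {"aperture": 1, "sx": 0.455, "sy": -0.408, "sz": -0.07, "turn": 0.216},
    {"aperture": 1, "sx": 0.455, "sy": -0.408, "sz": -0.07, "turn": 0.216},
    {"aperture": 1, "sx": 0.455, "sy": -0.408, "sz": -0.07, "turn": 0.216}
  ]
}}

```text
time_s: 1.68
ee_pos: [0.4993, -0.0658, 0.3008]
ee_rot: [3.142, 0.001, 0.099]
force: [-1.0, -0.4, -0.2]
width: 1.002
grasp_force: 0.0
```

Add to h.py:
```python
def wrist(env,name):
    p=telemetry.state(); s=camrig.snapshot("wrist"); cv2.imwrite(f"pics/{name}.png",s["pixels"][:,:,::-1])
    np.savez(f"{name}.npz",ee_pos=p["ee_pos"],ee_rot=p["ee_rot"],**s); return s,p
def load(name): s=dict(np.load(name+".npz")); return s,s
```

Run:
```python
from cell import env, camrig, telemetry, finish_job
from h import *
s,p=wrist(env,"w1"); print(p["ee_pos"],p["ee_rot"],s["fx"],s["cx"],s["cy"],s["tool_from_camera"].round(3))
cv2.imwrite("pics/w1b.png",cv2.resize(s["pixels"][:,:,::-1],(800,600),interpolation=cv2.INTER_CUBIC))
S=dict(np.load("scene0.npz"));T=dict(np.load("top0.npz"))
for q in [(375,335),(145,262),(390,320)]: print("S",plane(ray(S,*q),.018).round(3))
for q in [(208,354),(172,172)]: print("T",plane(ray(T,*q),.018).round(3))
for q in [(158,312),(172,278)]: print("mug/jar",plane(ray(T,*q),0).round(3))
```

```text
[ 0.49927791 -0.06582385  0.30079073] [3.14157369e+00 1.06612807e-03 9.86242002e-02] 325.19226210127806 274.1735928610519 211.30385045264643 [[-0.001  0.953  0.304  0.078]
 [ 1.     0.     0.001  0.001]
 [ 0.     0.304 -0.953 -0.142]
 [ 0.     0.     0.     1.   ]]
S [ 0.329 -0.454  0.018]
S [0.285 0.24  0.018]
S [ 0.395 -0.467  0.018]
T [0.329 0.252 0.018]
T [0.914 0.239 0.018]
mug/jar [0.478 0.348 0.   ]
mug/jar [0.563 0.299 0.   ]
```

View pics/w1b.png

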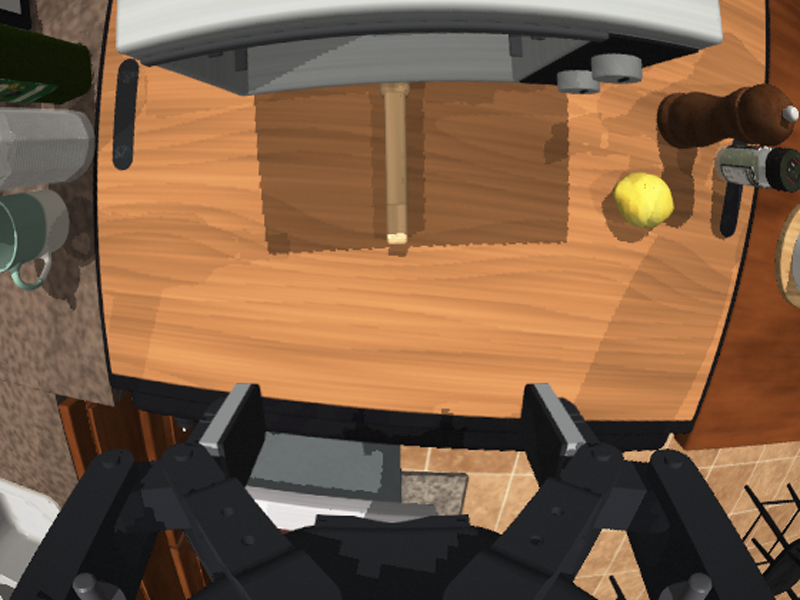

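The wrist view shows the puller tip's top edge at (386..407,234), its shaft running up to (384..405,95), the lemon clear at (643,199), and the board's front edge about 380-430 rows down.

Run:
```python
from h import *
S=dict(np.load("scene0.npz"));T=dict(np.load("top0.npz"));s,p=load("w1")
k=.7
w=lambda u,v:ray(s,u*k,v*k,p)
sc=lambda u,v:ray(S,240+u/3-.33,135+v/3-.33)
tp=lambda u,v:ray(T,205+(u-390)/3-.33,85+v/3-.33)
print(tri(w(396.5,234),sc(100,335)),tri(w(396.5,234),tp(720,490)))
for q,z in [((386,234),.046),((407,234),.046),((384,100),.046),((405,100),.046),((387,243),.018),((408,243),.018),((643,215),.04)]: print(q,plane(w(*q),z).round(4))
# grill front lower/upper edge & mouth
for q,z in [((116,55),.253),((722,45),.253),((248,95),.066),((513,82),.066)]: print(q,plane(w(*q),z).round(4))
```

```text
(array([ 0.5117193 , -0.06793338,  0.04478976]), np.float64(0.0026468486646742903)) (array([ 0.51262942, -0.06885023,  0.04572982]), np.float64(0.0003911063092193045))
(386, 234) [ 0.5117 -0.06    0.046 ]
(407, 234) [ 0.5135 -0.0781  0.046 ]
(384, 100) [ 0.6264 -0.0472  0.046 ]
(405, 100) [ 0.6281 -0.0647  0.046 ]
(387, 243) [ 0.4987 -0.0618  0.018 ]
(408, 243) [ 0.5007 -0.0812  0.018 ]
(643, 215) [ 0.5599 -0.3027  0.04  ]
(116, 55) [0.6215 0.0711 0.253 ]
(722, 45) [ 0.6619 -0.2102  0.253 ]
(248, 95) [0.6226 0.064  0.066 ]
(513, 82) [ 0.653  -0.1498  0.066 ]
```

Call:
{"method": "jog_arm", "body": {
  "steps": [
    {"aperture": 0.6, "sx": 0.058, "sy": 0.004, "sz": 0.1, "turn": -0.015},
    {"aperture": 0.6, "sx": 0.058, "sy": 0.004, "sz": 0.1, "turn": -0.015},
    {"aperture": 0.6, "sx": 0.058, "sy": 0.004, "sz": 0.2, "turn": -0.015},
    {"aperture": 0.6, "sx": 0.058, "sy": 0.004, "sz": 0.2, "turn": -0.015},
    {"aperture": 0.6, "sx": 0.058, "sy": 0.004, "sz": 0.2, "turn": -0.015},
    {"aperture": 0.6, "sx": 0.058, "sy": 0.004, "sz": 0.24, "turn": -0.015},
    {"aperture": 0.6, "sx": 0.058, "sy": 0.004, "sz": 0.26, "turn": -0.015},
    {"aperture": 0.6, "sx": 0.058, "sy": 0.004, "sz": 0.27, "turn": -0.015},
    {"aperture": 0.6, "sx": 0.058, "sy": 0.004, "sz": 0.278, "turn": -0.015},
    {"aperture": 0.6, "sx": 0.058, "sy": 0.004, "sz": 0.278, "turn": -0.015},
    {"aperture": 0, "sx": 0.058, "sy": 0.004, "sz": 0.278, "turn": -0.015},
    {"aperture": 0, "sx": 0.058, "sy": 0.004, "sz": 0.278, "turn": -0.015},
    {"aperture": 0, "sx": 0.058, "sy": 0.004, "sz": 0.278, "turn": -0.015},
    {"aperture": 0, "sx": 0.058, "sy": 0.004, "sz": 0.278, "turn": -0.015},
    {"aperture": 0, "sx": 0.058, "sy": 0.004, "sz": 0.278, "turn": -0.015},
    {"aperture": 0, "sx": 0.058, "sy": 0.004, "sz": 0.278, "turn": -0.015},
    {"aperture": 0, "sx": 0.058, "sy": 0.004, "sz": 0.278, "turn": -0.015}
  ],
  "grip_n": 50
}}

```text
time_s: 3.15
ee_pos: [0.56, -0.0637, 0.0258]
ee_rot: [3.14, -0.004, 0.115]
force: [-1.1, -0.9, 5.9]
width: 0.2
grasp_force: 50.1
```

Call:
{"method": "jog_arm", "body": {
  "steps": [
    {"aperture": 0, "sz": -0.005},
    {"aperture": 0, "sx": -0.01, "sz": -0.005},
    {"aperture": 0, "sx": -0.03, "sz": -0.005},
    {"aperture": 0, "sx": -0.05, "sz": -0.005},
    {"aperture": 0, "sx": -0.07, "sz": -0.005},
    {"aperture": 0, "sx": -0.09, "sz": -0.005},
    {"aperture": 0, "sx": -0.11, "sz": -0.005},
    {"aperture": 0, "sx": -0.13, "sz": -0.005},
    {"aperture": 0, "sx": -0.145, "sz": -0.005},
    {"aperture": 0, "sx": -0.155, "sz": -0.005},
    {"aperture": 0, "sx": -0.16, "sz": -0.005},
    {"aperture": 0, "sx": -0.16, "sz": -0.02},
    {"aperture": 0, "sx": -0.16, "sz": -0.04},
    {"aperture": 0, "sx": -0.16, "sz": -0.06},
    {"aperture": 0, "sx": -0.16, "sz": -0.07},
    {"aperture": 0, "sx": -0.16, "sz": -0.07}
  ]
}}

```text
time_s: 4.48
ee_pos: [0.4016, -0.0824, 0.0961]
ee_rot: [3.139, -0.005, 0.115]
force: [0.5, -0.4, -0.7]
width: 0.2
grasp_force: 49.1
```

Run:
```python
from cell import env, camrig, telemetry, finish_job
from h import *
s,p=wrist(env,"w2"); t=camrig.snapshot("top")["pixels"][:,:,::-1]
cv2.imwrite("pics/w2b.png",np.hstack([cv2.resize(s["pixels"][:,:,::-1],(480,360)),t[60:420,150:460]]))
```

```text
(no output)
```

View pics/w2b.png

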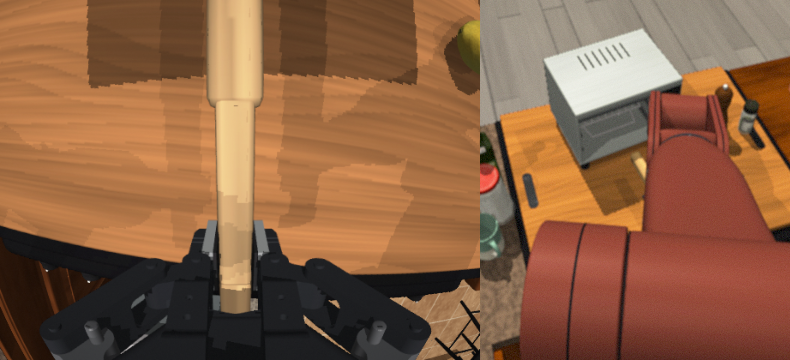

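The puller is held and clear of the grill: its rear end is out in front of the mouth in the top view. I'll turn it sideways, lay it down and release.

Call:
{"method": "jog_arm", "body": {
  "steps": [
    {"aperture": 0, "sx": 0.01, "turn": -0.12},
    {"aperture": 0, "sx": 0.01, "turn": -0.24},
    {"aperture": 0, "sx": 0.01, "turn": -0.36},
    {"aperture": 0, "sx": 0.01, "turn": -0.48},
    {"aperture": 0, "sx": 0.01, "turn": -0.6},
    {"aperture": 0, "sx": 0.01, "turn": -0.72},
    {"aperture": 0, "sx": 0.01, "turn": -0.84},
    {"aperture": 0, "sx": 0.01, "turn": -0.96},
    {"aperture": 0, "sx": 0.01, "turn": -1.08},
    {"aperture": 0, "sx": 0.01, "turn": -1.2},
    {"aperture": 0, "sx": 0.01, "turn": -1.32},
    {"aperture": 0, "sx": 0.01, "turn": -1.44},
    {"aperture": 0, "sx": 0.01, "turn": -1.5},
    {"aperture": 0, "sx": 0.01, "sz": 0.03, "turn": -1.5},
    {"aperture": 0, "sx": 0.01, "sz": 0.05, "turn": -1.5},
    {"aperture": 0, "sx": 0.01, "sz": 0.06, "turn": -1.5},
    {"aperture": 0, "sx": 0.01, "sz": 0.066, "turn": -1.5},
    {"aperture": 0, "sx": 0.01, "sz": 0.069, "turn": -1.5},
    {"aperture": 0, "sx": 0.01, "sz": 0.069, "turn": -1.5}
  ]
}}

```text
time_s: 6.17
ee_pos: [0.4075, -0.0795, 0.0253]
ee_rot: [-3.136, -0.003, 1.616]
force: [-9.3, 5.2, 19.4]
width: 0.195
grasp_force: 52.6
```

Run:
```python
from cell import env, camrig, telemetry, finish_job
print(telemetry.state()["force"])
```

```text
[-9.32916833  5.19497971 19.40509431]
```

Call:
{"method": "jog_arm", "body": {
  "steps": [
    {"aperture": 0, "sz": -0.001},
    {"aperture": 0.5, "sz": -0.001},
    {"aperture": 0.5, "sz": -0.001},
    {"aperture": 0.5, "sz": -0.001},
    {"aperture": 0.5, "sz": -0.02},
    {"aperture": 0.5, "sz": -0.06},
    {"aperture": 0.5, "sz": -0.1},
    {"aperture": 0.5, "sz": -0.14},
    {"aperture": 0.5, "sz": -0.18},
    {"aperture": 0.5, "sz": -0.22},
    {"aperture": 0.5, "sz": -0.22},
    {"aperture": 0.5, "sz": -0.22}
  ]
}}

```text
time_s: 7.17
ee_pos: [0.4108, -0.0811, 0.2473]
ee_rot: [3.136, 0.003, 1.615]
force: [0.1, 0.2, -0.8]
width: 0.497
grasp_force: 0.0
```

Run:
```python
from cell import env, camrig, telemetry, finish_job
from h import *
s,p=wrist(env,"w3"); print(p["ee_pos"],p["ee_rot"],p["force"])
cv2.imwrite("pics/w3b.png",cv2.resize(s["pixels"][:,:,::-1],(800,600),interpolation=cv2.INTER_CUBIC))
```

```text
[ 0.41078572 -0.08107133  0.24731661] [3.13557569e+00 2.70822511e-03 1.61471967e+00] [ 0.11488634  0.22233204 -0.81599596]
```

View pics/w3b.png

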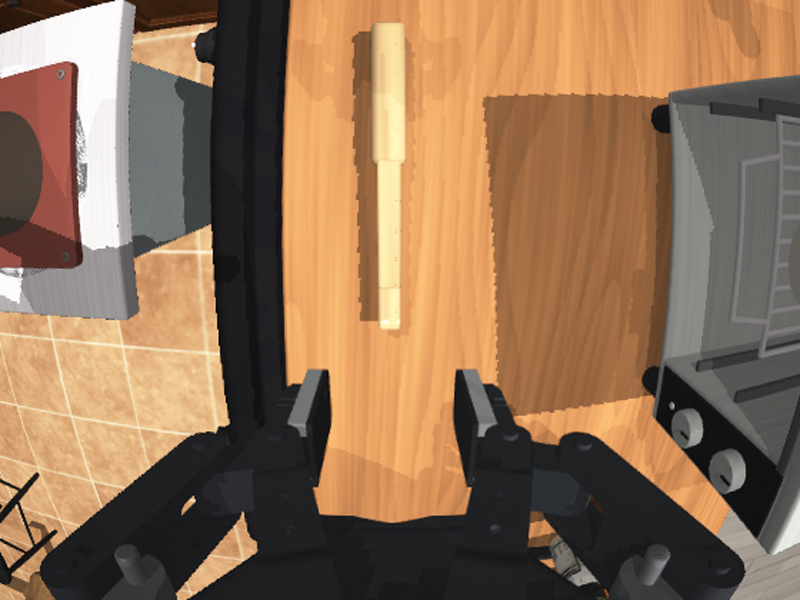

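The wrist view shows the puller lying flat: rear end at (388,23), handle step at row 163, tip at (390,320). The rack's front bar runs from (742,163) to (733,318).

Run:
```python
from h import *
s,p=load("w3");T=dict(np.load("top0.npz"));S=dict(np.load("scene0.npz"))
k=.7
w=lambda u,v:ray(s,u*k,v*k,p)
sc=lambda u,v:ray(S,240+u/3-.33,135+v/3-.33)
tp=lambda u,v:ray(T,205+(u-390)/3-.33,85+v/3-.33)
for n,q,z in [("end",(388,23),.046),("stepL",(372,160),.046),("stepR",(404,160),.046),("tip",(390,320),.046),("barL",(742,163),.103),("barR",(733,318),.103),("footL",(655,118),.018),("footR",(648,380),.018)]: print(n,plane(w(*q),z).round(4))
print(tri(w(742,163),tp(567,335)),tri(w(733,318),tp(688,296)));print(tri(w(742,163),sc(105,205)))
```

```text
end [0.4021 0.0986 0.046 ]
stepL [ 0.3949 -0.0059  0.046 ]
stepR [ 0.4182 -0.0049  0.046 ]
tip [ 0.4133 -0.1286  0.046 ]
barL [0.671 0.025 0.103]
barR [ 0.6903 -0.0976  0.103 ]
footL [0.6374 0.0559 0.018 ]
footR [ 0.6773 -0.1947  0.018 ]
(array([0.65953082, 0.02343943, 0.11674954]), np.float64(0.0018517404096245235)) (array([ 0.64804395, -0.08305216,  0.14569265]), np.float64(0.0010133965108940135))
(array([0.66874913, 0.02467824, 0.10555296]), np.float64(0.00023218874111843445))
```

Call:
{"method": "jog_arm", "body": {
  "steps": [
    {"aperture": 0.6, "sx": 0.128, "sy": -0.001, "sz": 0.04},
    {"aperture": 0.6, "sx": 0.128, "sy": -0.001, "sz": 0.08},
    {"aperture": 0.6, "sx": 0.128, "sy": -0.001, "sz": 0.12},
    {"aperture": 0.6, "sx": 0.128, "sy": -0.001, "sz": 0.16},
    {"aperture": 0.6, "sx": 0.128, "sy": -0.001, "sz": 0.19},
    {"aperture": 0.6, "sx": 0.128, "sy": -0.001, "sz": 0.21},
    {"aperture": 0.6, "sx": 0.128, "sy": -0.001, "sz": 0.218},
    {"aperture": 0.6, "sx": 0.128, "sy": -0.001, "sz": 0.221},
    {"aperture": 0.6, "sx": 0.128, "sy": -0.001, "sz": 0.221},
    {"aperture": 0, "sx": 0.128, "sy": -0.001, "sz": 0.221},
    {"aperture": 0, "sx": 0.128, "sy": -0.001, "sz": 0.221},
    {"aperture": 0, "sx": 0.128, "sy": -0.001, "sz": 0.221},
    {"aperture": 0, "sx": 0.128, "sy": -0.001, "sz": 0.221},
    {"aperture": 0, "sx": 0.128, "sy": -0.001, "sz": 0.221},
    {"aperture": 0, "sx": 0.128, "sy": -0.001, "sz": 0.221},
    {"aperture": 0, "sx": 0.128, "sy": -0.001, "sz": 0.221}
  ],
  "grip_n": 70
}}

```text
time_s: 8.55
ee_pos: [0.4044, 0.0471, 0.0253]
ee_rot: [3.137, 0.001, 1.614]
force: [-0.4, -1.6, 6.5]
width: 0.288
grasp_force: 70.8
```

Call:
{"method": "jog_arm", "body": {
  "steps": [
    {"aperture": 0, "sz": -0.03},
    {"aperture": 0, "sz": -0.06},
    {"aperture": 0, "sx": -0.02, "sz": -0.1, "turn": -0.12},
    {"aperture": 0, "sx": -0.04, "sy": -0.003, "sz": -0.13, "turn": -0.24},
    {"aperture": 0, "sx": -0.06, "sy": -0.006, "sz": -0.13, "turn": -0.36},
    {"aperture": 0, "sx": -0.08, "sy": -0.009, "sz": -0.13, "turn": -0.48},
    {"aperture": 0, "sx": -0.1, "sy": -0.009, "sz": -0.13, "turn": -0.6},
    {"aperture": 0, "sx": -0.12, "sy": -0.009, "sz": -0.13, "turn": -0.72},
    {"aperture": 0, "sx": -0.124, "sy": -0.009, "sz": -0.13, "turn": -0.84},
    {"aperture": 0, "sx": -0.124, "sy": -0.009, "sz": -0.13, "turn": -0.96},
    {"aperture": 0, "sx": -0.124, "sy": -0.009, "sz": -0.13, "turn": -1.08},
    {"aperture": 0, "sx": -0.124, "sy": -0.009, "sz": -0.13, "turn": -1.2},
    {"aperture": 0, "sx": -0.124, "sy": -0.009, "sz": -0.13, "turn": -1.32},
    {"aperture": 0, "sx": -0.124, "sy": -0.009, "sz": -0.13, "turn": -1.44},
    {"aperture": 0, "sx": -0.124, "sy": -0.009, "sz": -0.13, "turn": -1.56},
    {"aperture": 0, "sx": -0.124, "sy": -0.009, "sz": -0.13, "turn": -1.67},
    {"aperture": 0, "sx": -0.124, "sy": -0.009, "sz": -0.13, "turn": -1.67},
    {"aperture": 0, "sx": -0.124, "sy": -0.009, "sz": -0.13, "turn": -1.67}
  ]
}}

```text
time_s: 10.05
ee_pos: [0.3989, -0.0769, 0.1538]
ee_rot: [-3.141, 0.001, -3.002]
force: [0.5, -0.3, -1.1]
width: 0.289
grasp_force: 69.7
```

Run:
```python
from cell import env, camrig, telemetry, finish_job
from h import *
print(telemetry.state()["ee_pos"],telemetry.state()["ee_rot"])
o=[]
for n in("scene","top"):
    s=camrig.snapshot(n);np.savez(n+"1.npz",**s);cv2.imwrite(f"pics/{n}1.png",s["pixels"][:,:,::-1])
wrist(env,"w4")
a=cv2.imread("pics/scene1.png")[135:275,220:353];b=cv2.imread("pics/top1.png")[85:285,205:338]
o=np.zeros((600,798,3),np.uint8);o[:420,:399]=cv2.resize(a,(399,420),interpolation=2);o[:,399:]=cv2.resize(b,(399,600),interpolation=2)
cv2.imwrite("pics/c1.png",o)
```

```text
[ 0.39887553 -0.07694039  0.15375795] [-3.14107139e+00  7.46763579e-04 -3.00190316e+00]
```

View pics/c1.png

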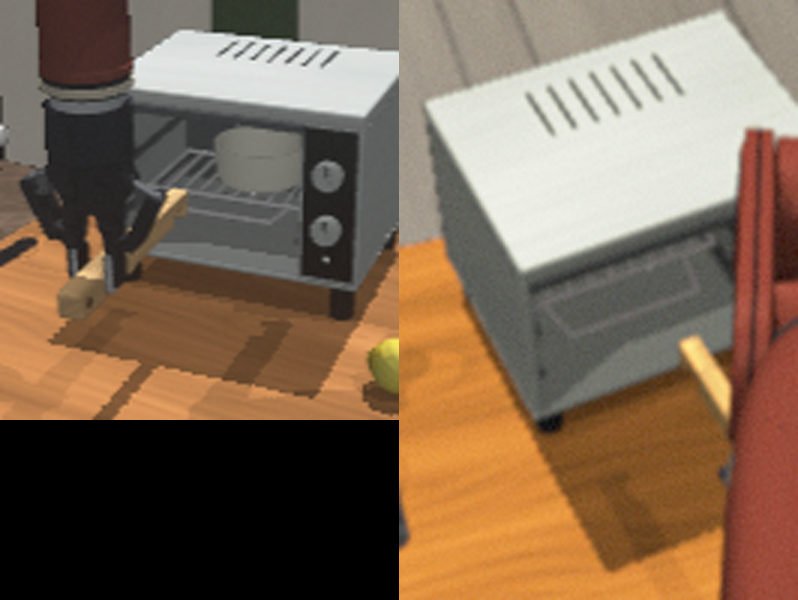

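The puller is held level with the hook towards the grill; the tip is at scene crop (180,190) and top crop (693,342).

Run:
```python
from h import *
S=dict(np.load("scene1.npz"));T=dict(np.load("top1.npz"))
sc=lambda u,v:ray(S,220+u/3-.33,135+v/3-.33)
tp=lambda u,v:ray(T,205+(u-399)/3-.33,85+v/3-.33)
print("tip",tri(sc(180,190),tp(693,342)))
zt=.1538-.0073+.028
print("exp top z",zt,plane(sc(180,190),zt),plane(tp(693,342),zt))
print("rear top", plane(sc(60,291),zt),plane(sc(98,292),zt), "low",plane(sc(60,317),zt-.028))
print("bar T", plane(tp(573,335),.103),plane(tp(697,293),.103),"S",plane(sc(262,221),.103))
```

```text
tip (array([ 0.57616482, -0.0537701 ,  0.17608882]), np.float64(0.0008449118417946933))
exp top z 0.1745 [ 0.57848529 -0.05195391  0.1745    ] [ 0.57786819 -0.0545088   0.1745    ]
rear top [ 0.34554227 -0.07492267  0.1745    ] [ 0.35997058 -0.10422876  0.1745    ] low [ 0.34848828 -0.0706107   0.1465    ]
bar T [0.67270829 0.02293331 0.103     ] [ 0.68678355 -0.09690873  0.103     ] S [ 0.68909118 -0.08692945  0.103     ]
```

Call:
{"method": "jog_arm", "body": {
  "steps": [
    {"aperture": 0, "sx": -0.02, "sz": 0.01},
    {"aperture": 0, "sx": -0.04, "sz": 0.02},
    {"aperture": 0, "sx": -0.06, "sz": 0.02},
    {"aperture": 0, "sx": -0.08, "sz": 0.02},
    {"aperture": 0, "sx": -0.1, "sz": 0.02},
    {"aperture": 0, "sx": -0.115, "sz": 0.02},
    {"aperture": 0, "sx": -0.124, "sz": 0.02},
    {"aperture": 0, "sx": -0.1275, "sz": 0.02},
    {"aperture": 0, "sx": -0.1275, "sz": 0.02},
    {"aperture": 0, "sx": -0.1275, "sz": 0.02}
  ]
}}

```text
time_s: 11.03
ee_pos: [0.5243, -0.0586, 0.133]
ee_rot: [3.141, -0.001, -2.999]
force: [0.5, 0.3, -1.1]
width: 0.287
grasp_force: 69.8
```

Create look.py:
```python
import sys
from cell import env, camrig, telemetry, finish_job
from h import *
n=sys.argv[1]
for c in("scene","top"):
    s=camrig.snapshot(c);np.savez(c+n+".npz",**s);cv2.imwrite(f"pics/{c}{n}.png",s["pixels"][:,:,::-1])
a=cv2.imread(f"pics/scene{n}.png")[165:245,250:350];b=cv2.imread(f"pics/top{n}.png")[125:265,230:330]
o=np.zeros((560,800,3),np.uint8);o[:320,:400]=cv2.resize(a,(400,320),interpolation=2);o[:,400:]=cv2.resize(b,(400,560),interpolation=2)
cv2.imwrite(f"pics/c{n}.png",o); print(telemetry.state()["ee_pos"],telemetry.state()["force"])
```

```bash
python3 look.py 2
```

```text
[ 0.52418287 -0.05867092  0.13317186] [-0.43431574  0.08693124 -1.60124195]
```

View pics/c2.png

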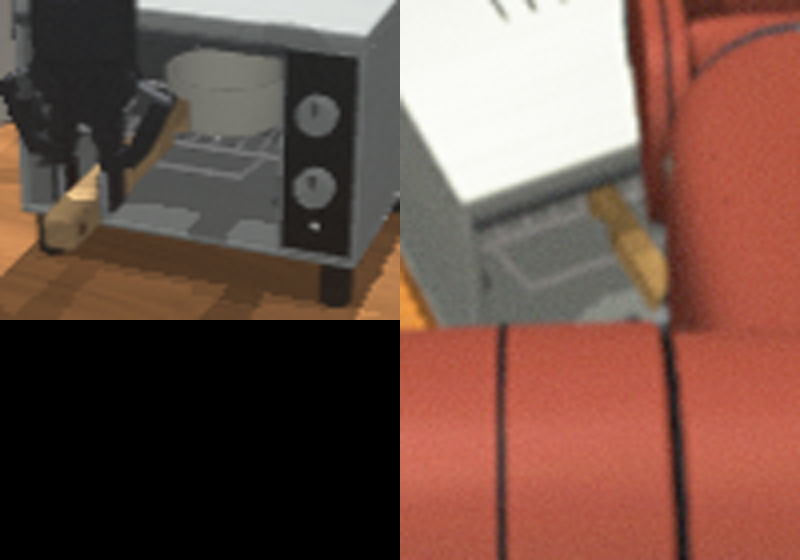

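The tip is inside the mouth over the bar, short of the ramekin. Lowering to hook.

Call:
{"method": "jog_arm", "body": {
  "steps": [
    {"aperture": 0, "sz": 0.006},
    {"aperture": 0, "sz": 0.012},
    {"aperture": 0, "sz": 0.018},
    {"aperture": 0, "sz": 0.024},
    {"aperture": 0, "sz": 0.028},
    {"aperture": 0, "sz": 0.029},
    {"aperture": 0, "sz": 0.029}
  ]
}}

```text
time_s: 11.72
ee_pos: [0.5246, -0.0585, 0.1036]
ee_rot: [3.141, -0.001, -2.998]
force: [-0.3, -1.3, -0.3]
width: 0.287
grasp_force: 69.8
```

Call:
{"method": "jog_arm", "body": {
  "steps": [
    {"aperture": 0, "sx": 0.002},
    {"aperture": 0, "sx": 0.004},
    {"aperture": 0, "sx": 0.006},
    {"aperture": 0, "sx": 0.008},
    {"aperture": 0, "sx": 0.01},
    {"aperture": 0, "sx": 0.012},
    {"aperture": 0, "sx": 0.014},
    {"aperture": 0, "sx": 0.016},
    {"aperture": 0, "sx": 0.018},
    {"aperture": 0, "sx": 0.02}
  ]
}}

```text
time_s: 12.55
ee_pos: [0.5053, -0.0615, 0.1044]
ee_rot: [-3.141, 0.001, -2.998]
force: [1.4, 0.4, -1.5]
width: 0.285
grasp_force: 69.8
```

Call:
{"method": "jog_arm", "body": {
  "steps": [
    {"aperture": 0, "sx": 0.002},
    {"aperture": 0, "sx": 0.005},
    {"aperture": 0, "sx": 0.008},
    {"aperture": 0, "sx": 0.011},
    {"aperture": 0, "sx": 0.014},
    {"aperture": 0, "sx": 0.017},
    {"aperture": 0, "sx": 0.02},
    {"aperture": 0, "sx": 0.023},
    {"aperture": 0, "sx": 0.026},
    {"aperture": 0, "sx": 0.029},
    {"aperture": 0, "sx": 0.032},
    {"aperture": 0, "sx": 0.035},
    {"aperture": 0, "sx": 0.038},
    {"aperture": 0, "sx": 0.041},
    {"aperture": 0, "sx": 0.044},
    {"aperture": 0, "sx": 0.047},
    {"aperture": 0, "sx": 0.05},
    {"aperture": 0, "sx": 0.052},
    {"aperture": 0, "sx": 0.054},
    {"aperture": 0, "sx": 0.055}
  ]
}}

```text
time_s: 14.22
ee_pos: [0.4505, -0.0693, 0.1043]
ee_rot: [-3.142, -0.0, -2.998]
force: [1.7, 0.2, -1.8]
width: 0.292
grasp_force: 69.8
```

```bash
python3 look.py 3
```

```text
[ 0.45041592 -0.0692799   0.10421891] [-0.07953715  0.13751046 -1.31480506]
```

View pics/c3.png

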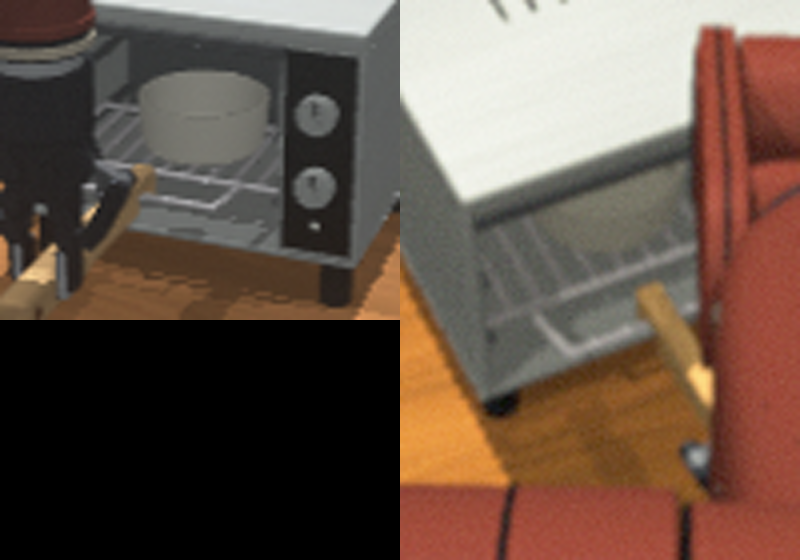

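The rack and ramekin are following the hook. Continuing slowly to the stop.

Call:
{"method": "jog_arm", "body": {
  "steps": [
    {"aperture": 0, "sx": 0.002},
    {"aperture": 0, "sx": 0.004},
    {"aperture": 0, "sx": 0.006},
    {"aperture": 0, "sx": 0.008},
    {"aperture": 0, "sx": 0.01},
    {"aperture": 0, "sx": 0.012},
    {"aperture": 0, "sx": 0.014},
    {"aperture": 0, "sx": 0.016},
    {"aperture": 0, "sx": 0.017},
    {"aperture": 0, "sx": 0.018},
    {"aperture": 0, "sx": 0.018}
  ]
}}

```text
time_s: 15.23
ee_pos: [0.4327, -0.0718, 0.1042]
ee_rot: [3.142, -0.0, -2.998]
force: [1.0, -0.2, -1.1]
width: 0.289
grasp_force: 69.7
```

Call:
{"method": "jog_arm", "body": {
  "steps": [
    {"aperture": 0, "sx": 0.001},
    {"aperture": 0, "sx": 0.002},
    {"aperture": 0, "sx": 0.003},
    {"aperture": 0, "sx": 0.003}
  ]
}}

```text
time_s: 15.57
ee_pos: [0.4298, -0.0723, 0.1043]
ee_rot: [3.142, -0.0, -2.998]
force: [0.9, -0.7, -1.1]
width: 0.289
grasp_force: 69.7
```

Call:
{"method": "jog_arm", "body": {
  "steps": [
    {"aperture": 0, "sx": 0.001},
    {"aperture": 0, "sx": 0.002},
    {"aperture": 0, "sx": 0.002}
  ]
}}

```text
time_s: 15.82
ee_pos: [0.4278, -0.0726, 0.1043]
ee_rot: [3.142, -0.0, -2.998]
force: [1.1, -0.2, -1.6]
width: 0.29
grasp_force: 69.7
```

Call:
{"method": "jog_arm", "body": {
  "steps": [
    {"aperture": 0, "sx": 0.001},
    {"aperture": 0, "sx": 0.002},
    {"aperture": 0, "sx": 0.002}
  ]
}}

```text
time_s: 16.07
ee_pos: [0.4258, -0.0729, 0.1042]
ee_rot: [3.142, -0.0, -2.998]
force: [0.4, -0.5, -1.2]
width: 0.285
grasp_force: 69.7
```

Call:
{"method": "jog_arm", "body": {
  "steps": [
    {"aperture": 0, "sx": 0.001},
    {"aperture": 0, "sx": 0.002},
    {"aperture": 0, "sx": 0.002}
  ]
}}

```text
time_s: 16.32
ee_pos: [0.4239, -0.0732, 0.1043]
ee_rot: [3.142, -0.0, -2.998]
force: [1.1, -0.2, -1.7]
width: 0.287
grasp_force: 69.7
```

Call:
{"method": "jog_arm", "body": {
  "steps": [
    {"aperture": 0, "sx": 0.001},
    {"aperture": 0, "sx": 0.002},
    {"aperture": 0, "sx": 0.002}
  ]
}}

```text
time_s: 16.57
ee_pos: [0.4228, -0.0734, 0.1046]
ee_rot: [-3.141, 0.002, -2.998]
force: [4.5, 1.2, -2.3]
width: 0.291
grasp_force: 69.6
```

Call:
{"method": "jog_arm", "body": {
  "steps": [
    {"aperture": 0, "sx": 0.001},
    {"aperture": 0, "sx": 0.002},
    {"aperture": 0, "sx": 0.002}
  ]
}}

```text
time_s: 16.82
ee_pos: [0.4227, -0.0736, 0.1053]
ee_rot: [-3.141, 0.006, -2.998]
force: [12.7, 2.3, -5.3]
width: 0.285
grasp_force: 69.2
```

```bash
python3 look.py 4
```

```text
[ 0.42269914 -0.07363545  0.10523044] [12.68021031  3.02938699 -5.04626505]
```

Force rose to 12.7 N: the rack is at its stop. Unhooking: ease forward, lift, back away.

Call:
{"method": "jog_arm", "body": {
  "steps": [
    {"aperture": 0, "sx": -0.003},
    {"aperture": 0, "sx": -0.006},
    {"aperture": 0, "sx": -0.009},
    {"aperture": 0, "sx": -0.01},
    {"aperture": 0, "sx": -0.01},
    {"aperture": 0, "sx": -0.01, "sz": -0.004},
    {"aperture": 0, "sx": -0.01, "sz": -0.009},
    {"aperture": 0, "sx": -0.01, "sz": -0.015},
    {"aperture": 0, "sx": -0.01, "sz": -0.025},
    {"aperture": 0, "sx": -0.01, "sz": -0.04},
    {"aperture": 0, "sx": -0.01, "sz": -0.05},
    {"aperture": 0, "sx": -0.01, "sz": -0.05},
    {"aperture": 0, "sz": -0.05},
    {"aperture": 0, "sx": 0.015, "sz": -0.05},
    {"aperture": 0, "sx": 0.025, "sz": -0.05},
    {"aperture": 0, "sx": 0.03, "sz": -0.05},
    {"aperture": 0, "sx": 0.03, "sz": -0.05}
  ]
}}

```text
time_s: 18.33
ee_pos: [0.3897, -0.078, 0.1541]
ee_rot: [-3.142, -0.0, -2.999]
force: [-0.1, 0.1, -1.4]
width: 0.289
grasp_force: 69.8
```

```bash
python3 look.py 5
```

```text
[ 0.39078139 -0.07811849  0.1544734 ] [-0.23809505  0.44971774  0.07226817]
```

View pics/c5.png

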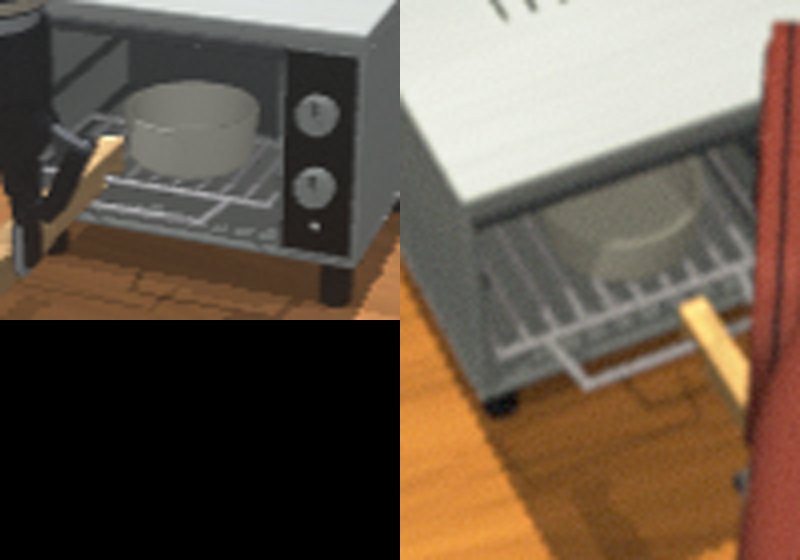

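The rack is fully out with the ramekin standing upright, and the puller is unhooked. Now swinging it sideways and laying it down.

Call:
{"method": "jog_arm", "body": {
  "steps": [
    {"aperture": 0, "turn": 0.12},
    {"aperture": 0, "turn": 0.24},
    {"aperture": 0, "turn": 0.36},
    {"aperture": 0, "turn": 0.48},
    {"aperture": 0, "turn": 0.6},
    {"aperture": 0, "turn": 0.72},
    {"aperture": 0, "sy": 0.01, "turn": 0.84},
    {"aperture": 0, "sx": -0.004, "sy": 0.03, "turn": 0.96},
    {"aperture": 0, "sx": -0.008, "sy": 0.05, "turn": 1.08},
    {"aperture": 0, "sx": -0.012, "sy": 0.07, "turn": 1.2},
    {"aperture": 0, "sx": -0.017, "sy": 0.084, "turn": 1.32},
    {"aperture": 0, "sx": -0.017, "sy": 0.084, "turn": 1.44},
    {"aperture": 0, "sx": -0.017, "sy": 0.084, "turn": 1.55},
    {"aperture": 0, "sx": -0.017, "sy": 0.084, "sz": 0.03, "turn": 1.55},
    {"aperture": 0, "sx": -0.017, "sy": 0.084, "sz": 0.06, "turn": 1.55},
    {"aperture": 0, "sx": -0.017, "sy": 0.084, "sz": 0.09, "turn": 1.55},
    {"aperture": 0, "sx": -0.017, "sy": 0.084, "sz": 0.11, "turn": 1.55},
    {"aperture": 0, "sx": -0.017, "sy": 0.084, "sz": 0.12, "turn": 1.55},
    {"aperture": 0, "sx": -0.017, "sy": 0.084, "sz": 0.125, "turn": 1.55},
    {"aperture": 0, "sx": -0.017, "sy": 0.084, "sz": 0.127, "turn": 1.55}
  ]
}}

```text
time_s: 20.1
ee_pos: [0.3951, 0.0078, 0.0265]
ee_rot: [-3.14, -0.001, 1.735]
force: [-0.2, -0.7, -0.7]
width: 0.29
grasp_force: 69.8
```

Call:
{"method": "jog_arm", "body": {
  "steps": [
    {"aperture": 0},
    {"aperture": 0}
  ]
}}

```text
time_s: 20.27
ee_pos: [0.3963, 0.0075, 0.0282]
ee_rot: [3.14, 0.001, 1.735]
force: [0.1, -0.3, -0.4]
width: 0.288
grasp_force: 69.8
```

Call:
{"method": "jog_arm", "body": {
  "steps": [
    {"aperture": 0, "sz": 0.001},
    {"aperture": 0, "sz": 0.002},
    {"aperture": 0, "sz": 0.003},
    {"aperture": 0, "sz": 0.003}
  ]
}}

```text
time_s: 20.6
ee_pos: [0.396, 0.0075, 0.0253]
ee_rot: [3.14, 0.0, 1.735]
force: [-1.9, 0.4, 6.3]
width: 0.29
grasp_force: 70.6
```

Call:
{"method": "jog_arm", "body": {
  "steps": [
    {"aperture": 0.3},
    {"aperture": 0.4},
    {"aperture": 0.6},
    {"aperture": 0.6},
    {"aperture": 0.6},
    {"aperture": 0.6, "sz": -0.02},
    {"aperture": 0.6, "sz": -0.05},
    {"aperture": 0.6, "sz": -0.09},
    {"aperture": 0.6, "sz": -0.13},
    {"aperture": 0.6, "sz": -0.17},
    {"aperture": 0.6, "sz": -0.21},
    {"aperture": 0.6, "sz": -0.22},
    {"aperture": 0.6, "sz": -0.22}
  ]
}}

```text
time_s: 21.68
ee_pos: [0.3976, 0.0072, 0.2485]
ee_rot: [3.134, 0.003, 1.735]
force: [0.9, 0.9, -1.5]
width: 0.603
grasp_force: 0.0
```

Run:
```python
from cell import env, camrig, telemetry, finish_job
from h import *
s,p=wrist(env,"w6"); t=camrig.snapshot("scene")["pixels"][:,:,::-1]
cv2.imwrite("pics/w6b.png",np.hstack([cv2.resize(s["pixels"][:,:,::-1],(480,360)),cv2.resize(t[130:290,230:370],(315,360))]))
```

```text
(no output)
```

View pics/w6b.png

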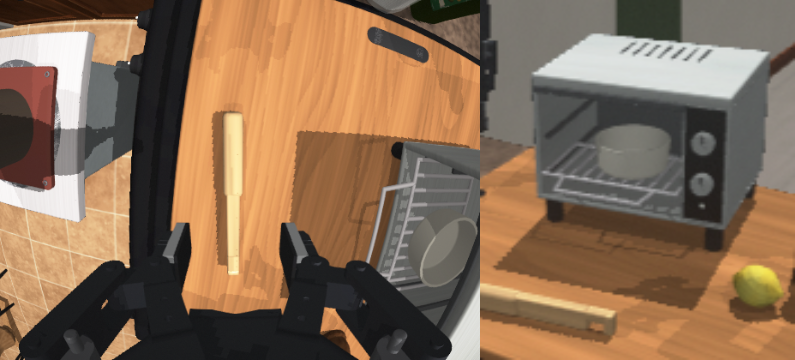

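The puller lies flat in front, clear of the rack. The rack is out, the ramekin is standing on it, and the lemon hasn't moved. Handing in.

```bash
python3 -c "
from cell import env, camrig, telemetry, finish_job
print(finish_job())"
```

```text
the job is handed in; nothing more can be done
None
```

I've handed the job in after 21.7 s of robot time: the rack is drawn out to its stop with the ramekin standing on it, and the puller is unhooked and lies flat in front of the grill, clear of the rack; the verdict was not shown.

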